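# Load a torch body into the laser-marking cradle by way of a tilting rest

## Robot

A 7-joint arm with a two-finger parallel gripper is mounted at the origin on the work surface. World frame = base frame: x ahead of the robot, y to its left, z up, the work surface at z = 0. Lengths are in mm, angles in rad, forces in N, time in s.
With the tool pointing down it reaches from about 425 to 950 mm from the base axis. Payload 16.7 kg.
Tool frame: the origin (TCP) lies between the finger pads; the fingertips stand 14 mm ahead of it and the grasp point (between the pads) lies 5 mm behind it; z points along the fingers, x is the direction in which the jaws open and shut, and the axes are right-handed (so a half turn about z gives the same grasp; the last joint's range is limited). The gripper opens to 94 mm and grips with 3 to 60 N. Pads are 16 mm wide; open, the fingers measure 119 mm over their backs; the gripper's body (75 mm by 177 mm) begins 78 mm behind the grasp point.
Start: joints at [0.998, 0.426, 0.074, 1.606, -0.034, 1.111, -0.067], TCP at [277.544, -615.258, 180.467] pointing down, gripper open.
Joint ranges: [-2.85, 2.85], [-0.5, 2.14], [-1.23, 1.37], [0.21, 2.46], [-1.02, 4.16], [0.16, 2.05], [-2.73, 2.73]. Speed limits (rad/s): [1.89, 1.89, 2.39, 2.39, 3.01, 3.01, 3.01].

## Interface

Orientations are given as a rotation vector (axis times angle).
In Python, from bench import robot gives the robot as it stands.
- The arm moves only by the shell command python3 -m jog 'ROWS'. ROWS is a JSON object of lists of equal length, an entry for each row: "offset": the shift along the world's x, y, z in mm, a list of three; "rotation": the turn, a rotation vector about the world's x, y, z in degrees, a list of three; "jaw": the finger opening in mm, from 0 to 94. A call has 1 to 5 rows; each row is the pose to reach, as a shift and turn from the pose commanded when the call began; what a row does not reach only later rows make up. A row lasts 1/8 s, in which the tool goes at most 62.5 mm and 10.7 degrees, less where a joint would pass 70% of its speed; a pose out of reach is approached as far as the arm can. A call with a gripper value outside its range is refused whole. The fingers move at their own pace and stop on an object; the grip force is fixed at half the most. Time passes only in rows, so rows that repeat a pose let the fingers close. It gives the time, the measured TCP pose, the force and the opening at its end, in the units of the state.
- robot.sense(): the state, without advancing time (a new reading comes with each control period).
- robot.grab_frame(name): name is "scene" or "top" or "wrist"; returns a dict with "pixels" (384x512x3 uint8, red, green, blue), "depth" (384x512 float32, mm along the optical axis (not along the pixel's ray), 0 where there is no reading), "fx", "fy", "cx", "cy" (pixels), "R" (3x3) and "t" (3): a world point X has camera coordinates R X + t. Camera axes: x right, y down, z forward; pixel columns grow to the right and rows downward; lengths in mm; the calibration is good to about 2 mm. A picture is of the moment at which its call begins.
- robot.sign_off(): hands the job in, once; it reports no verdict.
The state is a dict: "time_s": time; "joints": joint angles; "joint_velocities": joint speeds; "tau": joint torques, N m; "tcp_pos": TCP position; "ee_rot": TCP orientation; "contact_force": force on the tool from outside, world axes, zero at the start; "torque": the same for the moment, N m; "width": opening from 0.0 (shut) to 1.0 (fully open).
Only numpy, scipy, OpenCV 4.12 (cv2) and the standard library are available. Lean on these libraries where they do the work, as an engineer would, in place of code of your own. Each camera call takes 0.05 s, during which the arm holds its last target. There are 200 camera calls.

## Task

Load the blue torch into the laser-marking cradle: lift it out of the stock rack, park it in the 45-degree tilting rest with its tail on the foot stop and let go, then change your grip and lay it in the two V supports of the cradle with its lens end up against the tall end stop, and let go. Never put the blue torch down on the bench top, which would scratch its finish, and the other two torches, the calliper and the tape roll are to stay where they are.

Things in the scene. Friction and masses are not known exactly. Their poses are not given: they have to be found in the camera images.
- torch: Blue aluminium torch (flashlight), round, 160 mm long, 0.15 to 0.31 kg, loose. Origin: centre of its tail face; z runs along the torch from tail to lens. z = 0 to 118 mm: body, 25 mm diameter; 118 to 160 mm: head, 36 mm diameter, with a flat shoulder at 118. Centre of mass 74 mm from the tail. At the start it hangs upright, lens up, in one of the three rack holes (any of them).
- torch_tail (a point): Centre of the blue torch's tail face.
- torch_lens (a point): Centre of the blue torch's lens face, 160 mm from the tail along its axis.
- torch_black: Black torch of the same shape and size, hanging in another hole of the rack; bystander. Origin: centre of its tail face, z towards the lens.
- torch_silver: Silver-grey torch of the same shape and size, hanging in the third hole of the rack; bystander. Origin: centre of its tail face, z towards the lens.
- rack: White plastic stock rack, fixed, level, 230 x 80 mm, top 128 mm above the bench. Origin: centre of its underside; z up. Its 10 mm top plate has three 30 mm holes along its x axis, at x = -70, 0, 70 mm. A torch hangs by its head's shoulder: the head stands 42 mm above the plate, the tail is 10 mm above the bench. Lift straight up over 130 mm to clear it. Heads are 34 mm apart.
- tilt_rest: Tilting rest, fixed: aluminium deck sloping 45 degrees on a level 165 x 90 mm base, with two black V supports and a foot stop at the low end. Origin: centre of the base's underside; z up; x points horizontally downhill. A parked torch lies up the slope on the line from tilt_foot to tilt_top, lens uphill (-x and up), its head projecting beyond the upper V. Nothing stands above it.
- tilt_foot (a point): Place of a parked torch's tail centre: on the foot stop's face, on the V axis, 58 mm in x from the rest's origin, 56 mm above the bench; axes as tilt_rest. Up the slope from here the V supports (90-degree V, rising to the torch axis, 14 mm thick, 50 mm wide) are centred at 20 and 102 mm, so the body is free for fingers from 27 to 95 mm. The deck is 36 mm below the torch axis, square to the slope.
- tilt_top (a point): Place of a parked torch's lens centre: 160 mm up the 45-degree slope from tilt_foot, 169 mm above the bench.
- cradle: Marking cradle, fixed: level 230 x 130 x 12 mm aluminium plate with two black V supports (as on the rest) and a tall steel end stop. Origin: plate underside, below the middle of a seated torch; z up; x along the Vs towards the stop. Seated: lens at x = 80 mm on the stop, tail at x = -80, axis 52 mm above the bench. Vs are centred at x = -60 and 22, so the body is free from x = -53 to 15 mm.
- cradle_stop (a point): Place of a seated torch's lens centre: on the end stop's face, x = 80 mm of the cradle, 52 mm above the bench; axes as cradle. The stop is an upright steel angle plate, 80 mm wide, top 107 mm above the bench, its face square to the cradle's x.
- cradle_tail (a point): Place of a seated torch's tail centre: x = -80 mm of the cradle, 52 mm above the bench.
- calliper: Dial calliper lying flat on the bench, about 215 mm long, 75 mm over the jaws, 15 mm high; loose bystander. Origin: underside near the middle; x along the beam.
- tape: Roll of blue tape lying flat on the bench, 96 mm diameter, 24 mm high; loose bystander. Origin: centre of its underside.
Mind the look-alikes: they are no part of the job. Leave any orange look-alike of the torch alone.

How it is judged (in metres and radians):
On the way:
1. the blue torch is parked in the tilting rest, tail down on the foot stop, and let go (distance between torch_tail and tilt_foot below 0.012 m and distance between torch_lens and tilt_top below 0.014 m and contact force between the fingers and torch below 0.2 N and linear speed of torch below 0.03 m/s), for 0.2 s.
At the end, for the whole second after the job is handed in: The blue torch lies still in both V supports of the cradle and is let go: lens end within 3 mm of the end stop, lens centre within 4 mm sideways and in height, tail within 6 mm of its seated place, axis within 0.05 rad of the cradle's (x of torch_lens in the frame of cradle_stop between -0.003 and 0.003 m and y of torch_lens in the frame of cradle_stop between -0.004 and 0.004 m and z of torch_lens in the frame of cradle_stop between -0.004 and 0.004 m and distance between torch_tail and cradle_tail below 0.006 m and angle between the z axis of torch and the x axis of cradle, either way round below 0.05 rad and contact force between the fingers and torch below 0.1 N and linear speed of torch below 0.02 m/s); the robot touches nothing.
It fails at once if the blue torch is stood, laid or dropped on the bench top (height (world z) of torch_tail below 0.006 m or height (world z) of torch_lens below 0.03 m).
It fails at once if the black or silver torch is disturbed (moved more than 15 mm) (distance of any of torch_black, torch_silver from where it was at the start of the episode above 0.015 m).
It fails at once if the calliper or the tape roll is pushed (more than 20 mm) (distance of any of calliper, tape from where it was at the start of the episode above 0.02 m).
It also fails if it takes over 69 s, if anything falls off the work surface, if the arm or the gripper's body presses on something with over 40 N, if the wrist force passes 120 N, or if a joint passes its speed limit or range.

## Working session

There is one attempt and no reset: what is moved stays moved. The work goes in short steps, Python scripts to look and compute and a shell command to move; the robot and the scene stay as the last step left them, time stands still between calls to the robot, and variables do not carry over. Pictures are saved under pics/ and viewed, about 8 in all and at most 12, crops included, and the job is handed in when it is done.

```bash
mkdir -p pics
cat > h.py <<'E'
import numpy as np, cv2
from bench import robot
def grab(n,save=None):
    f=robot.grab_frame(n)
    np.savez('last_%s.npz'%n,**f)
    if save: cv2.imwrite('pics/'+save,cv2.cvtColor(f['pixels'],cv2.COLOR_RGB2BGR))
    return f
def load(n): return dict(np.load('last_%s.npz'%n))
def pt(f,u,v,d=None):
    u=np.asarray(u,float);v=np.asarray(v,float)
    if d is None: d=f['depth'][v.astype(int),u.astype(int)]
    c=np.stack([(u-f['cx'])/f['fx']*d,(v-f['cy'])/f['fy']*d,d*np.ones_like(u)],-1)
    return (c-f['t'])@f['R']
def cloud(f):
    v,u=np.mgrid[0:384,0:512]
    return pt(f,u,v,f['depth'])
E
python3 - <<'E'
from h import *
a=grab('scene');b=grab('top')
im=np.vstack([a['pixels'],b['pixels']])[:,:,::-1]
cv2.imwrite('pics/a.png',cv2.resize(a['pixels'][:,:,::-1],(768,576)))
cv2.imwrite('pics/b.png',cv2.resize(b['pixels'][:,:,::-1],(768,576)))
for f in(a,b): print(-f['R'].T@f['t'],f['R'].round(3).tolist(),f['fx'])
print(robot.sense())
E
```

```text
[321.67606377 499.98933042 885.97542116] [[-0.899, -0.439, 0.008], [-0.364, 0.734, -0.573], [0.245, -0.518, -0.819]] 356.5137003460421
[ 357.45558621   14.86013422 1343.80204117] [[0.023, -1.0, -0.005], [-0.989, -0.022, -0.147], [0.147, 0.008, -0.989]] 463.83392664928505
{'time_s': 0.1, 'joints': array([ 0.99745885,  0.42664116,  0.07382351,  1.60651769, -0.03410664,
        1.1107916 , -0.06713354]), 'joint_velocities': array([ 0.00023271, -0.00063639, -0.00063208, -0.00066491,  0.00069246,
        0.00018315, -0.00024293]), 'tau': array([ 8.44791677e-03, -9.37469172e+01,  3.67751509e+00, -4.55042768e+01,
       -4.85908252e-02,  1.68580975e-02,  4.36504149e-05]), 'tcp_pos': array([ 277.42804606, -614.90558785,  179.87481444]), 'ee_rot': array([-2.63849985e+00,  1.70425229e+00,  1.49725230e-03]), 'contact_force': array([-0.45682183, -0.52366961,  0.85724093]), 'torque': array([-0.05103398,  0.04606149,  0.00385457]), 'width': 1.0007112561928164}
```

View pics/a.png

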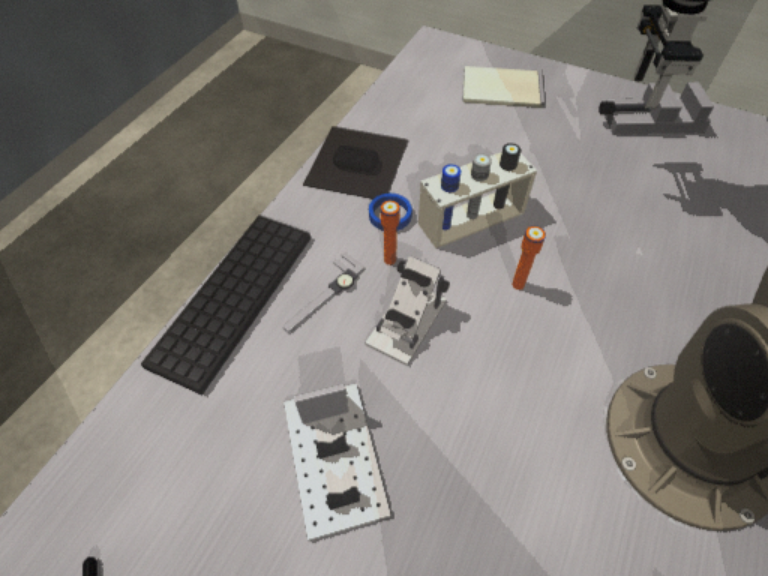

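View pics/b.png

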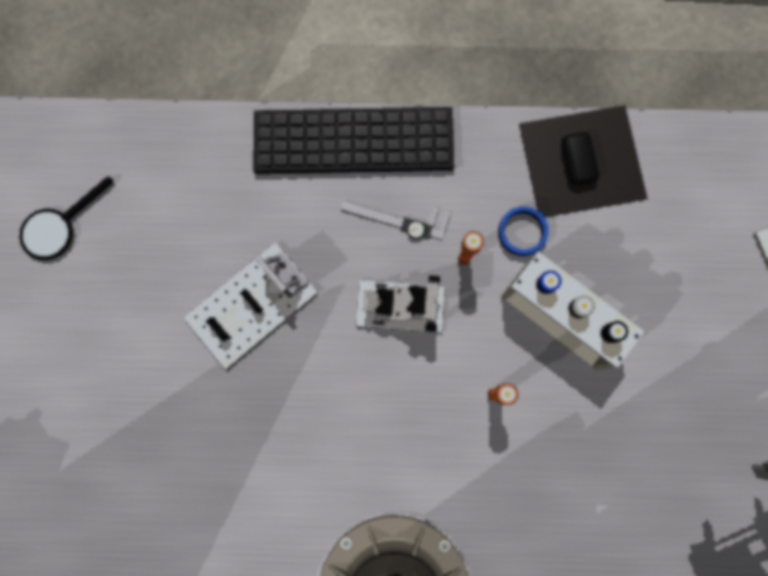

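The scene view shows three upright torches in the rack: blue (451,178), silver (482,167) and black (511,157). Two orange look-alikes stand at (390,215) and (533,240). In the top view, blue is at (549,281), the rest is at (400,305) and the cradle is at (250,305). Next I'll measure from depth.

Run:
```python
from h import *
for n in('top','scene'):
    f=load(n);C=cloud(f);z=C[...,2];P=f['pixels'].astype(int);hsv=cv2.cvtColor(f['pixels'],cv2.COLOR_RGB2HSV)
    print(n)
    def box(m): return cv2.minAreaRect(C[m][:,:2].astype(np.float32))
    reg=lambda x0,x1,y0,y1:(C[...,0]>x0)&(C[...,0]<x1)&(C[...,1]>y0)&(C[...,1]<y1)
    blue=(hsv[...,0]>105)&(hsv[...,0]<130)&(hsv[...,1]>130)
    m=blue&(z>100)&(z<190);print('blue head',m.sum(),C[m].mean(0),C[m].min(0),C[m].max(0))
    top=(z>165)&(z<177)&reg(300,900,-700,-100)
    k,l,s,c=cv2.connectedComponentsWithStats(top.astype(np.uint8))
    for i in range(1,k):
        if s[i,4]>20: q=C[l==i];print(' z170',s[i,4],q.mean(0).round(1),(q.min(0)+q.max(0))[:2]/2,np.median(P[l==i],0))
    m=(z>122)&(z<134)&reg(300,900,-700,-150);m=cv2.morphologyEx(m.astype(np.uint8),cv2.MORPH_OPEN,np.ones((3,3)))>0;print('rack top',box(m),np.median(z[m]))
    for lo,hi,nm in((7,18,'plate'),(98,112,'stop'),(40,58,'V')):
        m=(z>lo)&(z<hi)&reg(250,800,80,450);
        k,l,s,c=cv2.connectedComponentsWithStats(m.astype(np.uint8))
        for i in range(1,k):
            if s[i,4]>15: print(nm,s[i,4],box(l==i),np.median(z[l==i]),c[i])
    m=(z>6)&(z<180)&reg(450,680,-130,70)
    print('tilt all',box(m)); 
    for lo in range(6,150,12):
        mm=m&(z>lo)&(z<lo+12)
        if mm.sum()>5: print(lo,mm.sum(),[tuple(np.round(x,1)) if not np.isscalar(x) else round(x,1) for x in box(mm)],C[mm].mean(0).round(1))
f=load('top')
cv2.imwrite('pics/c.png',cv2.resize(f['pixels'][150:260,100:320,::-1],None,fx=3.6,fy=3.6,interpolation=cv2.INTER_CUBIC))
```

```text
top
blue head 47 [ 555.39870466 -245.73116594  164.38871405] [ 546.25515788 -266.72870576  147.29011326] [ 575.2210082  -237.88801465  173.57759321]
 z170 159 [ 563.6 -255.7  170.8] [ 564.04881104 -256.38237316] [114. 128. 167.]
 z170 164 [ 521.3 -311.3  170.6] [ 521.36297046 -312.22520666] [161. 164. 160.]
 z170 170 [ 479.1 -367.2  170.5] [ 479.15686165 -366.89893221] [112.5 117.5 113. ]
rack top ((521.6404418945312, -312.0576477050781), (230.6086883544922, 82.17345428466797), 52.84851837158203) 128.26779602481753
plate 38 ((797.2239990234375, 253.7969970703125), (3.3307015895843506, 80.40853881835938), 2.062453508377075) 12.753551720700607 [182.65789474 114.57894737]
plate 52 ((728.2598876953125, 99.35291290283203), (39.900272369384766, 17.73570442199707), 69.0924072265625) 9.11151211744772 [233.86538462 138.26923077]
plate 81 ((632.8032836914062, 251.04444885253906), (27.938636779785156, 40.206729888916016), 42.3974494934082) 12.105785446976174 [180.97530864 167.11111111]
plate 2570 ((531.2205200195312, 287.89678955078125), (131.23536682128906, 229.82907104492188), 41.874652862548
[... 5130 characters left out ...]
35.1 -12.6  71.6]
78 196 [(np.float64(565.3), np.float64(-63.2)), (np.float64(76.0), np.float64(171.2)), 64.9] [541.1 -41.1  84.4]
90 129 [(np.float64(565.2), np.float64(-67.5)), (np.float64(61.0), np.float64(170.0)), 66.3] [535.3 -56.3  94.4]
102 132 [(np.float64(570.7), np.float64(-68.7)), (np.float64(53.6), np.float64(158.3)), 62.3] [537.3 -55.4 109.6]
114 211 [(np.float64(573.2), np.float64(-65.0)), (np.float64(67.2), np.float64(162.5)), 61.5] [536.7 -50.1 119.6]
126 61 [(np.float64(570.7), np.float64(-64.8)), (np.float64(34.4), np.float64(162.0)), 44.6] [575.9 -68.5 130.3]
138 40 [(np.float64(623.2), np.float64(-112.6)), (np.float64(31.2), np.float64(12.5)), 22.4] [ 623.1 -112.1  143.4]
```

View pics/c.png

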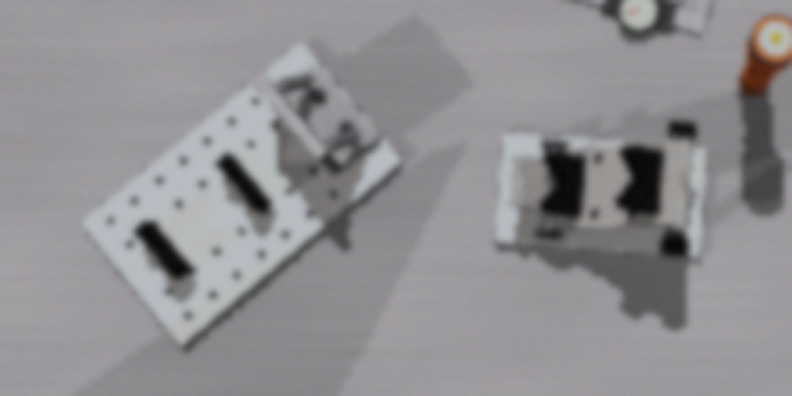

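The third picture (cradle and rest from above) shows the rest's foot stop at its left end (530,175), so downhill is about +y. The cradle stop is at its upper-right end (320,110). I'm choosing the blue head at (549,281) in the top view: it is in the rack at the z=170 level, unlike the orange ones on the bench. Next, the rest's geometry.

Run:
```python
from h import *
for n in('top','scene'):
    f=load(n);C=cloud(f).reshape(-1,3);P=f['pixels'].reshape(-1,3).astype(int);z=C[:,2]
    m=(C[:,0]>470)&(C[:,0]<600)&(C[:,1]>-135)&(C[:,1]<85)&(z>6)&(P[:,0]<P[:,2]*1.3+25)
    lo=m&(z<15); blk=P.max(1)<50
    print(n,'low rect',cv2.minAreaRect(C[lo][:,:2].astype(np.float32)),np.median(z[lo]))
    # deck: plane fit at 45deg, ransac on light points
    d=C[m&~blk&(z>18)];best=0;rng=np.random.default_rng(0)
    for _ in range(2000):
        a=d[rng.choice(len(d),3,replace=False)];nn=np.cross(a[1]-a[0],a[2]-a[0]);L=np.linalg.norm(nn)
        if L<300: continue
        nn/=L;nn*=np.sign(nn[2])
        if not .6<nn[2]<.8: continue
        k=abs((d-a[0])@nn)<2
        if k.sum()>best:best=k.sum();K=k
    q=d[K];c=q.mean(0);nn=np.linalg.svd(q-c)[2][2];nn*=np.sign(nn[2]);print('deck',best,c,nn,'yaw downhill',np.degrees(np.arctan2(nn[1],nn[0])))
    yaw=np.arctan2(nn[1],nn[0])
    xd=np.array([np.cos(yaw),np.sin(yaw),0]);yd=np.array([-xd[1],xd[0],0]);N=(xd+[0,0,1])/2**.5;S=(-xd+[0,0,1])/2**.5
    off=C-c; s=off@S;h=off@N;w=off@yd
    k=m&(abs(h)<3);print('deck s,w range',s[k].min(),s[k].max(),np.percentile(w[k],[1,99]))
    k=m&(h>22)&(h<42)
    for a in range(-100,110,6):
        kk=k&(s>=a)&(s<a+6)
        if kk.sum()>3: print(a,kk.sum(),'w',w[kk].min().round(1),w[kk].max().round(1),'h',np.percentile(h[kk],[10,50,95]).round(1),P[kk].mean().round())
    Vt=m&(h>24)&(h<40)&(abs(w)<40); 
    np.savez('rest_%s.npz'%n,c=c,S=S,N=N,yd=yd)
```

```text
top low rect ((534.3187866210938, -25.727325439453125), (126.05960845947266, 213.8771209716797), 1.2821931838989258) 10.1041403366523
deck 376 [532.05852631 -16.79776418  78.24934728] [0.04389064 0.70638828 0.70646246] yaw downhill 86.44456236096555
deck s,w range -104.1192859256979 65.76674646077502 [-40.82667933  38.13081762]
-76 8 w -15.2 18.1 h [25.2 36.  40.9] 140.0
-70 65 w -21.7 17.8 h [23.9 33.  41.2] 134.0
-58 11 w -21.3 20.3 h [26.4 30.  34.3] 72.0
-52 18 w -24.2 18.7 h [24.1 31.3 35.8] 33.0
-46 33 w -25.0 21.5 h [23.3 29.  35.2] 20.0
-40 16 w -25.0 18.7 h [23.8 28.2 34.3] 17.0
26 17 w -25.1 18.2 h [25.8 30.8 36.2] 75.0
32 30 w -25.6 20.7 h [24.2 30.2 36. ] 33.0
38 43 w -26.0 20.5 h [23.  28.9 36.3] 20.0
44 5 w -23.3 22.1 h [23.1 25.  29.9] 24.0
scene low rect ((530.5647583007812, -2.037384033203125), (166.2220001220703, 90.29402923583984), 86.4400405883789) 9.819091036333875
deck 621 [527.5672662  -15.24270069  75.70430242] [0.04843028 0.70700506 0.70554826] yaw downhill 86.08132566007073
deck s,w range -100.47853076781557 66.00643286289903 [-39.72506622  36.79108454]
-70 29 w -20.4 18.5 h [24.7 33.9 41.3] 136.0
-64 8 w -14.3 15.2 h [25.1 29.5 35.4] 136.0
-52 32 w -23.5 22.2 h [24.  29.3 36.2] 56.0
-46 33 w -24.7 21.4 h [23.8 30.5 35.6] 53.0
-40 24 w -24.8 21.8 h [23.7 28.1 35.4] 53.0
26 5 w -18.7 10.1 h [23.5 29.5 32.3] 65.0
32 33 w -25.9 20.7 h [25.3 31.6 36.5] 51.0
38 37 w -26.3 20.9 h [22.8 29.  36.5] 49.0
44 14 w -26.3 20.0 h [24.  27.9 35.6] 53.0
```

```bash
python3 -m jog '{"offset":[[0,0,50],[30,38,60],[65,82,60],[105,132,60],[140,175,60]],"rotation":[[0,0,0],[0,0,8],[0,0,16],[0,0,24],[0,0,28.6]],"jaw":[94,94,94,94,94]}'
python3 -m jog '{"offset":[[35,46,0],[70,90,0],[105,135,0],[130,165,0],[130,165,0]],"rotation":[[0,0,0],[0,0,0],[0,0,0],[0,0,0],[0,0,0]],"jaw":[80,80,80,80,80]}'
python3 - <<'E'
from h import *
f=grab('wrist');s=robot.sense();print(s['tcp_pos'],s['ee_rot'],s['joints'])
C=cloud(f);z=C[...,2]
m=(z>164)&(z<178)
k,l,st,c=cv2.connectedComponentsWithStats(m.astype(np.uint8))
for i in range(1,k):
    if st[i,4]>100: q=C[l==i];print(st[i,4],c[i],cv2.minEnclosingCircle(q[:,:2].astype(np.float32)),np.median(q[:,2]),np.median(f['pixels'][l==i],0))
cv2.imwrite('pics/d.png',f['pixels'][:,:,::-1])
E
```

```text
time_s: 0.72
tcp_pos: [418.6, -438.3, 240.4]
ee_rot: [-2.98, 0.994, 0.0]
contact_force: [-0.3, -0.4, -0.4]
width: 0.999
time_s: 1.35
tcp_pos: [549.3, -271.9, 240.0]
ee_rot: [-2.98, 0.992, 0.001]
contact_force: [-1.3, -1.1, 0.4]
width: 0.848
[ 547.94054214 -274.11085677  240.02990557] [-2.97907000e+00  9.96435957e-01  1.27659827e-03] [ 0.52368918  0.28825079 -0.20522734  1.66902273  0.06208947  1.19152741
 -0.34191591]
1547 [256.94117647 167.8177117 ] ((560.8839721679688, -255.53724670410156), 18.360971450805664) 170.56531448717402 [ 92. 107. 169.]
1314 [256.68493151 245.31126332] ((518.7345581054688, -311.496337890625), 18.670333862304688) 170.51768201065312 [124. 130. 133.]
947 [256.32206969 310.58183738] ((476.8740234375, -366.9855041503906), 18.55953025817871) 170.48656011679236 [71. 71. 41.]
```

View pics/d.png

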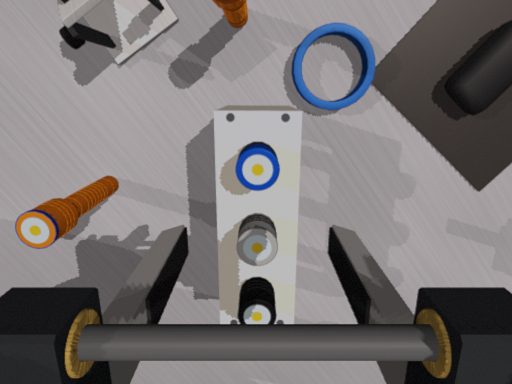

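The wrist view shows the blue lens ring at (257,168) with the jaws square to the rack. It gives (560.9, -255.5), which agrees with the mean of the two fixed cameras. Going down.

```bash
python3 -m jog '{"offset":[[14,19.5,0],[14,19.5,-30],[14,19.5,-60],[14,19.5,-80],[14,19.5,-94]],"rotation":[[0,0,0],[0,0,0],[0,0,0],[0,0,0],[0,0,0]],"jaw":[80,80,80,80,80]}'
python3 -m jog '{"offset":[[0,0,0],[0,0,0],[0,0,0],[0,0,0],[0,0,0]],"rotation":[[0,0,0],[0,0,0],[0,0,0],[0,0,0],[0,0,0]],"jaw":[60,20,20,20,20]}'
python3 -m jog '{"offset":[[0,0,0],[0,0,0],[0,0,8],[0,0,16],[0,0,16]],"rotation":[[0,0,0],[0,0,0],[0,0,0],[0,0,0],[0,0,0]],"jaw":[20,20,20,20,20]}'
```

```text
time_s: 2.02
tcp_pos: [560.4, -257.1, 145.4]
ee_rot: [2.977, -1.003, -0.002]
contact_force: [0.5, 0.3, -0.0]
width: 0.851
time_s: 2.65
tcp_pos: [561.7, -255.8, 146.7]
ee_rot: [-2.978, 1.0, -0.001]
contact_force: [-0.4, 0.9, 0.0]
width: 0.354
time_s: 3.28
tcp_pos: [562.0, -256.0, 163.5]
ee_rot: [2.978, -1.0, 0.002]
contact_force: [0.1, -1.0, -0.3]
width: 0.212
```

The opening went below 36 mm, so the grip missed or slipped. Looking.

Run:
```python
from h import *
f=grab('wrist');s=grab('scene')
cv2.imwrite('pics/e.png',np.hstack([cv2.resize(f['pixels'],(400,300)),cv2.resize(s['pixels'][60:200,220:400],(386,300))])[:,:,::-1])
print(robot.sense()['tcp_pos'],robot.sense()['width'])
```

```text
[ 561.58430654 -255.83600794  162.6363815 ] 0.2131332868311705
```

View pics/e.png

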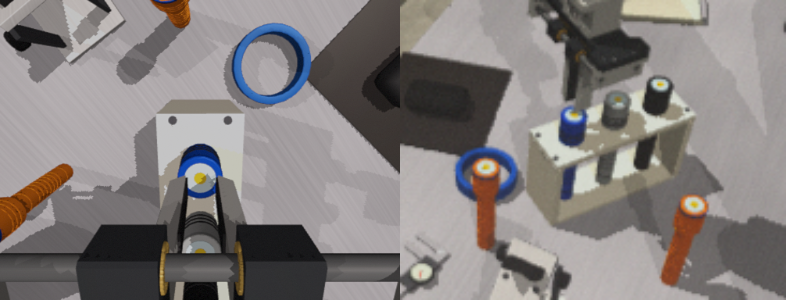

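Run:
```python
from h import *
f=load('wrist');C=cloud(f)
for u,v in ((256,228),(252,226),(230,240),(290,240),(222,270),(296,270),(228,300),(285,300)): print(u,v,C[v,u].round(1),f['pixels'][v,u])
z=C[...,2];m=(z>166)&(z<174)&(f['pixels'][...,2]>f['pixels'][...,0]*1.2);print(C[m].min(0),C[m].max(0))
s=load('scene');D=cloud(s);m=(D[...,2]>145)&(abs(D[...,0]-560)<60)&(abs(D[...,1]+256)<60)&(D[...,2]<260)
q=D[m];p=s['pixels'][m]
for lo in range(145,260,10):
    k=(q[:,2]>=lo)&(q[:,2]<lo+10)
    if k.sum(): print(lo,k.sum(),q[k].min(0).round(),q[k].max(0).round(),p[k].mean(0).round())
cv2.imwrite('pics/f.png',cv2.resize(f['pixels'][170:340,180:340,::-1],None,fx=3.5,fy=3.5,interpolation=cv2.INTER_CUBIC))
```

```text
256 228 [ 561.3 -255.5  171.9] [195 174  33]
252 226 [ 559.9 -253.2  171.1] [196 175  33]
230 240 [ 556.7 -240.2  210.4] [113 108 106]
290 240 [ 580.6 -258.4  210.3] [113 109 105]
222 270 [ 555.7 -239.7  240.2] [105 101  99]
296 270 [ 580.5 -258.2  240.6] [114 109 105]
228 300 [ 557.8 -243.5  258.8] [22 22 21]
285 300 [ 574.2 -256.7  257.9] [22 17 19]
[ 479.09782703 -357.91349057  166.03982277] [ 579.17485467 -237.2941465   172.27951404]
145 60 [ 500. -306.  145.] [ 578. -237.  155.] [59. 62. 75.]
155 58 [ 500. -313.  155.] [ 572. -236.  165.] [60. 63. 83.]
165 155 [ 500. -316.  165.] [ 577. -236.  175.] [108. 118. 134.]
185 14 [ 552. -269.  187.] [ 578. -241.  195.] [66. 66. 64.]
195 36 [ 539. -268.  195.] [ 584. -236.  204.] [88. 86. 81.]
205 36 [ 538. -265.  206.] [ 581. -235.  215.] [82. 80. 75.]
215 43 [ 538. -267.  215.] [ 583. -236.  225.] [84. 82. 77.]
225 40 [ 538. -268.  225.] [ 584. -234.  235.] [82. 80. 75.]
235 37 [ 541. -269.  235.] [ 580. -235.  245.] [67. 65. 61.]
245 35 [ 541. -268.  245.] [ 583. -237.  255.] [68. 66. 62.]
255 9 [ 543. -244.  255.] [ 556. -237.  259.] [69. 67. 63.]
```

View pics/f.png

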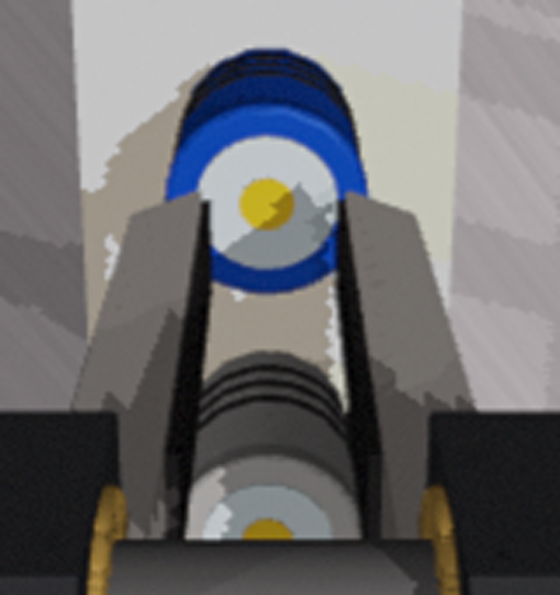

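Run:
```python
from h import *
from scipy.spatial.transform import Rotation as Ro
st=robot.sense();R=Ro.from_rotvec(st['ee_rot']).as_matrix();p=st['tcp_pos'];print(p)
for n in('wrist','scene'):
    f=load(n);C=cloud(f);q=(C-p)@R;z=C[...,2]
    m=(z>176)&(z<260)&(abs(q[...,0])<60)&(abs(q[...,1])<40)
    t=q[m];o=np.argsort(-t[:,2])[:40];print(n,t[o][::3].round(1).tolist())
    for lo in range(-80,-15,5):
        k=(t[:,2]>=lo)&(t[:,2]<lo+5)
        if k.sum():print(lo,k.sum(),t[k].min(0).round(1),t[k].max(0).round(1))
f=load('wrist');print('cam in tool',(-f['R'].T@f['t']-p)@R, (f['R']@R).round(3))
```

```text
[ 561.58430654 -255.83600794  162.6363815 ]
wrist [[10.9, -7.4, -25.7], [-9.6, 5.3, -26.1], [-11.0, -8.9, -26.2], [13.1, -8.9, -26.4], [-11.0, -8.5, -26.7], [10.5, 3.7, -26.9], [12.0, -7.4, -27.0], [13.6, -9.2, -27.1], [-9.5, 5.4, -27.2], [13.6, -8.7, -27.3], [-10.4, -7.6, -27.4], [-12.1, -9.4, -27.4], [-9.5, 7.7, -27.7], [10.4, 3.9, -27.9]]
-80 428 [-21.8  -9.9 -80. ] [ 23.    8.8 -75. ]
-75 384 [-21.7 -10.  -75. ] [ 22.6   7.8 -70. ]
-70 330 [-21.6  -9.9 -70. ] [ 22.8   8.3 -65. ]
-65 310 [-21.6 -10.1 -65. ] [ 22.4   6.9 -60. ]
-60 291 [-21.6 -10.  -60. ] [ 22.5   8.4 -55. ]
-55 245 [-21.7  -9.9 -55. ] [ 22.7   0.7 -50. ]
-50 257 [-21.8  -9.9 -50. ] [ 22.5   8.5 -45. ]
-45 200 [-21.4 -10.  -45. ] [ 22.4  -3.7 -40. ]
-40 222 [-21.4  -9.7 -40. ] [ 22.3   8.  -35. ]
-35 128 [-20.2  -9.9 -35. ] [ 21.3  -4.3 -30.1]
-30 73 [-14.2  -9.7 -30. ] [ 16.8   8.  -25.7]
scene [[14.7, -4.0, -24.2], [11.1, -3.0, -26.6], [11.2, 0.1, -29.0], [13.2, -5.4, -29.6], [-16.5, -6.5, -31.5], [14.0, -5.3, -32.6], [10.5, -4.2, -35.0], [-11.8, -7.4, -35.5], [10.8, 2.5, -35.8], [9.2, 4.8, -36.1], [12.3, 6.6, -36.8], [-21.9, -4.0, -38.5], [19.9, -5.8, -39.3], [-21.8, 2.5, -39.5]]
-80 19 [-23.1  -8.5 -79.8] [ 17.   8. -75.]
-75 14 [-23.7  -8.9 -74.9] [ 17.2   4.7 -70.5]
-70 25 [-23.3  -8.3 -69.9] [ 23.1   7.9 -65. ]
-65 23 [-23.2  -9.1 -64.9] [ 20.9   9.1 -60. ]
-60 18 [-23.3  -8.7 -59.7] [ 14.1  10.2 -55.2]
-55 20 [-22.6  -8.3 -55. ] [ 20.7  11.3 -50.3]
-50 22 [-23.4  -8.8 -49.9] [ 19.1  12.2 -45. ]
-45 16 [-22.3  -8.2 -44.4] [ 19.8   8.5 -40.3]
-40 20 [-22.7  -7.9 -39.5] [ 19.9  10.3 -35.4]
-35 9 [-16.5  -7.7 -35. ] [ 22.2   5.8 -31.5]
-30 10 [-13.   -7.6 -29.8] [ 15.    7.6 -25.5]
-25 1 [ 14.7  -4.  -24.2] [ 14.7  -4.  -24.2]
cam in tool [   0.33581745  -81.03722519 -205.52244422] [[ 1.     0.    -0.002]
 [-0.001  0.961 -0.278]
 [ 0.001  0.278  0.961]]
```

The fingers are centred on the torch, but both cameras put the real tips 25 mm *behind* the reported TCP instead of 14 mm ahead. The reported tool length is about 39 mm too long, so the grasp point sits 44 mm behind the reported TCP. I'll allow for that by opening and going 55 mm lower.

```bash
python3 -m jog '{"offset":[[0,0,0],[0,0,0],[0,0,0],[0,0,0],[0,0,-5]],"rotation":[[0,0,0],[0,0,0],[0,0,0],[0,0,0],[0,0,0]],"jaw":[80,80,80,80,80]}'
python3 -m jog '{"offset":[[0,0,-15],[0,0,-30],[0,0,-42],[0,0,-49],[0,0,-49]],"rotation":[[0,0,0],[0,0,0],[0,0,0],[0,0,0],[0,0,0]],"jaw":[80,80,80,80,80]}'
python3 -m jog '{"offset":[[0,0,0],[0,0,0],[0,0,0],[0,0,0],[0,0,0]],"rotation":[[0,0,0],[0,0,0],[0,0,0],[0,0,0],[0,0,0]],"jaw":[60,25,25,25,25]}'
python3 -m jog '{"offset":[[0,0,0],[0,0,0],[0,0,0],[0,0,0],[0,0,8]],"rotation":[[0,0,0],[0,0,0],[0,0,0],[0,0,0],[0,0,0]],"jaw":[25,25,25,25,25]}'
```

```text
time_s: 4.0
tcp_pos: [561.8, -255.8, 157.6]
ee_rot: [2.978, -1.0, 0.001]
contact_force: [0.2, -0.3, 0.8]
width: 0.705
time_s: 4.62
tcp_pos: [561.3, -255.7, 107.9]
ee_rot: [-2.978, 1.0, 0.001]
contact_force: [-0.4, -0.0, 0.2]
width: 0.848
time_s: 5.25
tcp_pos: [561.5, -255.8, 108.6]
ee_rot: [-2.978, 1.0, -0.0]
contact_force: [0.1, 0.5, 0.9]
width: 0.378
time_s: 5.88
tcp_pos: [561.0, -255.6, 116.0]
ee_rot: [-2.978, 1.0, 0.002]
contact_force: [-0.2, 0.1, -3.2]
width: 0.379
```

```bash
python3 -m jog '{"offset":[[0,0,25],[0,0,60],[0,0,95],[0,0,130],[0,0,160]],"rotation":[[0,0,0],[0,0,0],[0,0,0],[0,0,0],[0,0,0]],"jaw":[25,25,25,25,25]}'
python3 -m jog '{"offset":[[0,20,0],[-7,65,0],[-14,120,0],[-21,180,0],[-27,230,0]],"rotation":[[0,0,0],[0,0,8],[0,0,17],[0,0,26],[0,0,33.4]],"jaw":[25,25,25,25,25]}'
python3 -m jog '{"offset":[[0,10,0],[0,20,0],[0,30,0],[0,38,0],[0,44,0]],"rotation":[[4,-0.3,0],[12,-0.8,0],[22,-1.4,0],[32,-2.1,0],[40,-2.6,0]],"jaw":[25,25,25,25,25]}'
python3 -m jog '{"offset":[[0,0,0],[0,0,0],[0,0,0]],"rotation":[[5,-0.3,0],[5,-0.3,0],[5,-0.3,0]],"jaw":[25,25,25]}'
python3 - <<'E'
from h import *
from scipy.spatial.transform import Rotation as Ro
st=robot.sense();R=Ro.from_rotvec(st['ee_rot']).as_matrix();p=st['tcp_pos'];print(p,R[:,0],R[:,2],st['joints'],st['width'])
for n in('scene','top'):
    f=grab(n);C=cloud(f);h=cv2.cvtColor(f['pixels'],cv2.COLOR_RGB2HSV)
    m=(h[...,0]>105)&(h[...,0]<130)&(h[...,1]>130)&(C[...,2]>120)
    q=C[m]; q=q[np.linalg.norm(q-np.median(q,0),axis=1)<140]
    print(n,len(q),np.median(q,0)); v=np.linalg.svd(q-q.mean(0))[2][0];print(v,q.min(0),q.max(0))
    loc=(q-p)@R; print('tool',loc.min(0),loc.max(0),np.median(loc,0))
    cv2.imwrite('pics/g_%s.png'%n,f['pixels'][:,:,::-1])
s=load('scene');t=load('top')
cv2.imwrite('pics/g.png',np.hstack([cv2.resize(s['pixels'][60:300,160:400],(400,400)),cv2.resize(t['pixels'][100:280,180:360],(400,400))])[:,:,::-1])
E
```

```text
time_s: 6.5
tcp_pos: [561.5, -255.7, 278.1]
ee_rot: [-2.978, 1.0, -0.001]
contact_force: [0.3, 0.2, -3.2]
width: 0.381
time_s: 7.12
tcp_pos: [533.1, -22.5, 275.5]
ee_rot: [-3.14, 0.092, 0.002]
contact_force: [1.5, -0.6, -3.1]
width: 0.377
time_s: 7.75
tcp_pos: [534.0, 18.5, 275.9]
ee_rot: [-2.436, 0.081, -0.029]
contact_force: [0.1, -0.2, -3.9]
width: 0.378
time_s: 8.12
tcp_pos: [534.4, 19.2, 276.5]
ee_rot: [-2.355, 0.075, -0.03]
contact_force: [-0.6, 0.2, -2.9]
width: 0.38
[534.35508179  19.22952693 276.45390869] [ 9.97981486e-01 -6.35008567e-02 -7.70818221e-04] [ 0.0443453   0.70551795 -0.70730327] [ 0.67017667  0.31126706 -0.39114968  1.82837539 -0.6727516   1.30020183
  0.49999349] 0.37960178533051814
scene 707 [531.73661902  31.12099239 276.94801475]
[-0.04223678 -0.67775569  0.73407307] [514.99639383 -17.01350447 213.41550981] [547.49547177  95.84921704 332.03510198]
tool [-18.43897702 -18.78244247 -61.21694677] [1.48682095e+01 9.38056873e-02 9.63632078e+01] [ -3.78180649 -10.40467256   7.81501269]
top 462 [535.64993764  25.68733742 284.18048841]
[-0.03159815 -0.67924006  0.73323564] [519.73610847 -26.75916125 214.54702727] [550.93847404  93.98445511 335.04507794]
tool [-12.52788287 -21.13065114 -65.51184962] [18.65263363  0.10122634 96.18878946] [ -0.15955638 -12.1030426   -0.68810568]
```

View pics/g.png

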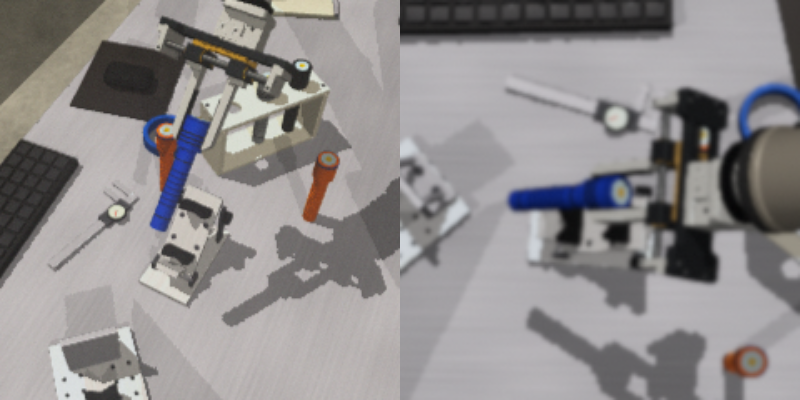

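Both views show the blue torch held along the tool axis at 45°, tail towards the foot stop. In the tool frame its tail is at +97 and its lens at -63, as planned. Lowering along the rest's normal.

```bash
python3 -m jog '{"offset":[[-0.3,0,-20],[-0.5,0,-45],[-0.8,-1,-70],[-1,-1,-90],[-1,-1,-98]],"rotation":[[0,0,0],[0,0,0],[0,0,0],[0,0,0],[0,0,0]],"jaw":[25,25,25,25,25]}'
python3 -m jog '{"offset":[[-0.7,-10,-10],[-1.4,-22,-22],[-2,-32,-32],[-2.3,-37,-37],[-2.3,-37,-37]],"rotation":[[0,0,0],[0,0,0],[0,0,0],[0,0,0],[0,0,0]],"jaw":[25,25,25,25,25]}'
python3 -m jog '{"offset":[[-0.1,-2,-2],[-0.2,-4,-4],[-0.3,-5,-5],[-0.3,-5,-5]],"rotation":[[0,0,0],[0,0,0],[0,0,0],[0,0,0]],"jaw":[25,25,25,25]}'
```

```text
time_s: 8.85
tcp_pos: [533.0, 17.6, 177.1]
ee_rot: [-2.353, 0.077, -0.029]
contact_force: [0.3, -0.2, -3.0]
width: 0.377
time_s: 9.48
tcp_pos: [531.2, -20.1, 141.2]
ee_rot: [-2.353, 0.078, -0.031]
contact_force: [0.8, 1.2, -3.1]
width: 0.377
time_s: 9.98
tcp_pos: [531.1, -24.4, 136.8]
ee_rot: [-2.353, 0.076, -0.031]
contact_force: [1.0, 1.5, -0.2]
width: 0.379
```

```bash
python3 -m jog '{"offset":[[0.2,3,-3],[0.3,5,-5],[0.5,7,-7],[0.5,7,-7]],"rotation":[[0,0,0],[0,0,0],[0,0,0],[0,0,0]],"jaw":[25,25,25,25]}'
python3 -m jog '{"offset":[[0.1,2,-2],[0.2,3.5,-3.5],[0.2,3.5,-3.5]],"rotation":[[0,0,0],[0,0,0],[0,0,0]],"jaw":[25,25,25]}'
python3 - <<'E'
from h import *
from scipy.spatial.transform import Rotation as Ro
for n in('scene','top'):
    f=grab(n);C=cloud(f);h=cv2.cvtColor(f['pixels'],cv2.COLOR_RGB2HSV)
    m=(h[...,0]>105)&(h[...,0]<130)&(h[...,1]>130)&(abs(C[...,0]-535)<40)&(abs(C[...,1])<120)&(C[...,2]>30)
    q=C[m];r=np.load('rest_%s.npz'%n);o=q-r['c'];s=o@r['S'];w=o@r['yd'];N=o@r['N']
    print(n,len(q),'s from foot',s.min()+65,s.max()+65,'w',w.min()+2,w.max()+2,'N above axis',N.max()-36)
    for a in range(-5,165,15):
        k=(s+65>=a)&(s+65<a+15)
        if k.sum()>3:print(a,k.sum(),(w[k].min()+w[k].max())/2+2,np.percentile(N[k],95)-36)
s=load('scene');t=load('top')
cv2.imwrite('pics/i.png',np.hstack([cv2.resize(s['pixels'][120:260,210:350],(400,400)),cv2.resize(t['pixels'][150:260,210:320],(400,400))])[:,:,::-1])
E
```

```text
time_s: 10.48
tcp_pos: [531.5, -17.1, 129.4]
ee_rot: [-2.353, 0.076, -0.031]
contact_force: [3.5, 5.7, -1.1]
width: 0.378
time_s: 10.85
tcp_pos: [531.8, -13.9, 126.1]
ee_rot: [-2.353, 0.076, -0.031]
contact_force: [1.5, 4.4, 2.9]
width: 0.378
scene 515 s from foot 2.717754474188098 161.7857346516406 w -15.945143475529918 15.536606259234553 N above axis 21.30974924351137
-5 22 0.4033611782726645 13.788823805771223
10 38 -0.2992997173193208 14.285708197310285
25 47 -0.2721351440839008 14.54232254260048
40 40 0.1440349919914654 13.242420795142777
55 45 -0.2661419635306874 13.627671531695071
70 44 -0.27343310553840716 12.817404665183801
85 46 -0.17932971031645195 14.280608664460011
100 50 -0.9009548446703404 12.66042507650667
115 53 0.033175726605335853 19.432214232846817
130 55 -0.27513485752754185 18.58607620825707
145 71 -0.5314438412944007 19.7803270544834
160 4 -2.278552495412546 19.944966606004527
top 420 s from foot 2.7857997554839002 160.59289705556637 w -19.064624791752355 16.020699212617636 N above axis 20.973694542951655
-5 9 0.45706554931051224 12.625234329387851
10 47 -2.0384681881212057 13.807174496127864
25 41 -0.9034151169845615 14.24260511521397
40 31 0.8046606692939706 13.86941382548602
55 33 0.951990146363622 14.246859861404694
70 30 0.7493485377646945 14.44544827054181
85 36 -1.8509604266588395 14.647740050117449
100 37 -1.4960301459981968 12.822119934136637
115 38 0.6525659354826088 17.70752633929075
130 55 -0.10899124666117466 19.79133895872731
145 60 -0.5445556359111823 19.316934284159977
```

View pics/i.png

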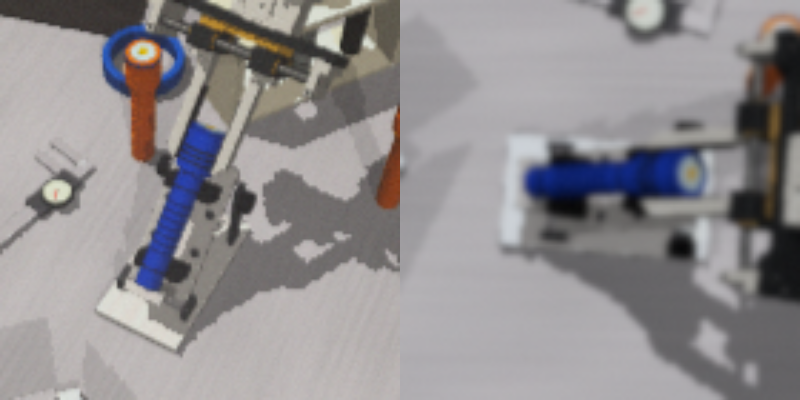

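The torch lies in both Vs, with its tail near the foot (pixel 145,285) and its lens uphill. Releasing and retracting up the slope.

```bash
python3 -m jog '{"offset":[[0,0,0],[0,0,0],[0,0,0],[0,0,0],[0,0,0]],"rotation":[[0,0,0],[0,0,0],[0,0,0],[0,0,0],[0,0,0]],"jaw":[45,60,70,70,70]}'
python3 -m jog '{"offset":[[-0.6,-9,9],[-1.8,-28,28],[-3,-47,47],[-3.6,-56,56],[-3.6,-56,80]],"rotation":[[0,0,0],[0,0,0],[0,0,0],[0,0,0],[0,0,0]],"jaw":[70,70,70,70,70]}'
python3 - <<'E'
from h import *
for n in('scene','top'):
    f=grab(n);C=cloud(f);h=cv2.cvtColor(f['pixels'],cv2.COLOR_RGB2HSV)
    m=(h[...,0]>105)&(h[...,0]<130)&(h[...,1]>130)&(abs(C[...,0]-535)<40)&(abs(C[...,1])<120)&(C[...,2]>30)
    q=C[m];r=np.load('rest_%s.npz'%n);o=q-r['c'];s=o@r['S']+65;w=o@r['yd']+2;N=o@r['N']-36
    print(n,len(q),'s',s.min(),s.max(),'w',w.min(),w.max(),'N',N.max())
    for a,b in((5,60),(60,115),(118,160)):
        k=(s>=a)&(s<b);print(a,k.sum(),np.percentile(w[k],[2,98]).mean(),np.percentile(N[k],95))
print(robot.sense())
E
```

```text
time_s: 11.58
tcp_pos: [531.6, -14.3, 125.9]
ee_rot: [-2.354, 0.077, -0.031]
contact_force: [0.5, -0.9, -0.7]
width: 0.741
time_s: 12.2
tcp_pos: [527.6, -71.0, 205.8]
ee_rot: [-2.353, 0.079, -0.03]
contact_force: [0.5, 0.4, 0.0]
width: 0.747
scene 504 s 1.1457287690871993 159.36419508619696 w -15.821822125508977 15.978973078476587 N 20.889807186725655
5 155 0.47788126193008473 13.842427532148353
60 163 0.1675753638468951 14.236364098261815
118 167 0.22904783986889576 19.613972246904694
top 433 s 2.265335215260137 159.9184985260065 w -18.801785917351108 17.34011163792158 N 20.26281961496401
5 142 -1.731626315217274 13.484852966100254
60 120 2.753324417843384 13.677453417223228
118 160 1.4318073325934373 18.99783418252054
{'time_s': 12.3, 'joints': array([ 0.75060555,  0.44121174, -0.33345614,  1.8027425 , -0.61058251,
        1.29589574,  0.64661304]), 'joint_velocities': array([-0.00428227,  0.02660576,  0.00184792,  0.02851292,  0.00619147,
       -0.03643081,  0.02239578]), 'tau': array([  0.8366733 , -86.07221603,  -5.54935813, -38.31258774,
        -3.1094496 ,   3.33853863,  -0.50130224]), 'tcp_pos': array([528.83453813, -70.65465053, 207.84101062]), 'ee_rot': array([-2.35465306,  0.07563966, -0.03410774]), 'contact_force': array([-0.51146781, -0.18892843, -0.41499484]), 'torque': array([-0.64732582, -0.04326669,  0.00438939]), 'width': 0.7424845320012988}
```

It is parked: in the rest's frame the torch runs from s≈1 to 160 mm on the V axis, and it is let go. Now re-orienting for the regrip.

```bash
python3 -m jog '{"offset":[[0,10,30],[1,25,60],[2,45,90],[3,65,110],[3,85,114]],"rotation":[[-9,0.6,0],[-18,1.2,0],[-27,1.7,0],[-36,2.3,0],[-45,2.9,0]],"jaw":[70,70,70,70,70]}'
python3 -m jog '{"offset":[[0,15,-10],[1,25,-20],[2,35,-30],[3,42,-40],[3,42,-50]],"rotation":[[-9,0.6,0],[-18,1.2,0],[-27,1.7,0],[-36,2.3,0],[-45,2.9,0]],"jaw":[70,70,70,70,70]}'
python3 -m jog '{"offset":[[0,0,0],[0,0,0]],"rotation":[[0,0,0],[0,0,0]],"jaw":[70,70]}'
python3 - <<'E'
from h import *
from scipy.spatial.transform import Rotation as Ro
st=robot.sense();R=Ro.from_rotvec(st['ee_rot']).as_matrix();p=st['tcp_pos'];print(p,R[:,0],R[:,2],st['joints'])
f=grab('wrist');C=cloud(f);h=cv2.cvtColor(f['pixels'],cv2.COLOR_RGB2HSV)
m=(h[...,0]>105)&(h[...,0]<130)&(h[...,1]>130)&(abs(C[...,0]-535)<50)&(abs(C[...,1])<120)&(C[...,2]>30)
q=(C[m]-p)@R;print(m.sum(),q.min(0),q.max(0))
for a in range(-140,140,20):
    k=(q[:,1]>=a)&(q[:,1]<a+20)
    if k.sum()>20:print(a,k.sum(),np.percentile(q[k],[2,98],axis=0).round(1).tolist())
cv2.imwrite('pics/j.png',f['pixels'][:,:,::-1])
E
```

```text
time_s: 12.92
tcp_pos: [531.9, 15.4, 322.1]
ee_rot: [3.135, -0.102, 0.008]
contact_force: [0.2, -0.6, -1.4]
width: 0.745
time_s: 13.55
tcp_pos: [534.3, 57.9, 269.6]
ee_rot: [2.349, -0.074, -0.029]
contact_force: [-0.4, -0.8, 0.1]
width: 0.744
time_s: 13.8
tcp_pos: [534.2, 56.6, 270.0]
ee_rot: [2.355, -0.077, -0.032]
contact_force: [0.8, -0.4, 0.8]
width: 0.749
[534.17821305  56.60188583 269.95602826] [ 9.97888588e-01 -6.49487595e-02  1.59118848e-04] [-0.04579898 -0.70539957 -0.7073287 ] [-0.25942972  0.44361146 -0.50814165  1.67711334  0.69750004  1.73058006
 -0.98449395]
4351 [ -15.29048204 -150.37310632  130.6091591 ] [ 19.1433009    8.64530412 180.84860789]
-140 598 [[-11.3, -139.5, 137.9], [13.9, -120.4, 156.7]]
-120 546 [[-9.4, -119.6, 137.5], [12.6, -100.2, 146.2]]
-100 529 [[-9.6, -99.3, 137.5], [12.9, -80.0, 146.2]]
-80 489 [[-8.8, -79.1, 137.4], [13.1, -60.2, 146.6]]
-60 493 [[-10.0, -59.3, 137.6], [14.6, -40.6, 155.6]]
-40 578 [[-13.5, -39.6, 132.4], [17.5, -20.4, 145.8]]
-20 558 [[-14.2, -19.7, 132.2], [18.6, -0.4, 145.2]]
0 252 [[-14.5, 0.2, 132.0], [17.9, 8.2, 144.8]]
```

View pics/j.png

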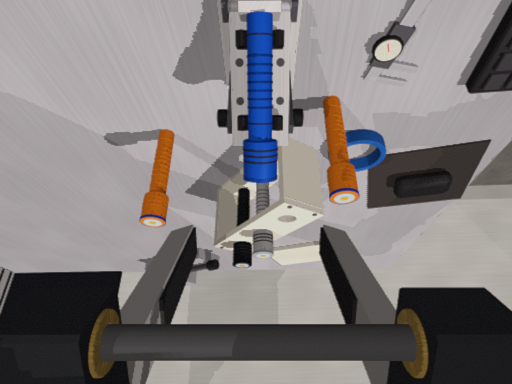

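The wrist view shows the parked torch from (260,15), its tail, to (260,180), its lens, centred between the jaws. The regrip target from the wrist camera agrees with the rest's geometry within 2 mm. Descending along the rest's normal.

```bash
python3 -m jog '{"offset":[[0,-3,-25],[0.5,-6,-60],[1,-10,-95],[1,-13,-121],[1,-13,-121]],"rotation":[[0,0,0],[0,0,0],[0,0,0],[0,0,0],[0,0,0]],"jaw":[70,70,70,70,70]}'
python3 -m jog '{"offset":[[-0.8,-12,-12],[-2,-30,-30],[-3.2,-50,-50],[-4.2,-65,-65],[-4.6,-71,-71]],"rotation":[[0,0,0],[0,0,0],[0,0,0],[0,0,0],[0,0,0]],"jaw":[70,70,70,70,70]}'
python3 -m jog '{"offset":[[0,0,0],[0,0,0],[0,0,0],[0,0,0],[0,0,0]],"rotation":[[0,0,0],[0,0,0],[0,0,0],[0,0,0],[0,0,0]],"jaw":[60,45,15,15,15]}'
python3 -m jog '{"offset":[[0,0,0],[0,0,0],[0,0,0],[0.2,3,3],[0.4,6,6]],"rotation":[[0,0,0],[0,0,0],[0,0,0],[0,0,0],[0,0,0]],"jaw":[15,15,15,15,15]}'
```

```text
time_s: 14.48
tcp_pos: [534.5, 42.6, 147.9]
ee_rot: [2.353, -0.077, -0.034]
contact_force: [0.5, 0.5, 1.1]
width: 0.745
time_s: 15.1
tcp_pos: [530.3, -28.4, 77.7]
ee_rot: [2.353, -0.078, -0.032]
contact_force: [-0.0, -0.6, 0.1]
width: 0.742
time_s: 15.72
tcp_pos: [530.6, -27.1, 78.1]
ee_rot: [2.354, -0.076, -0.03]
contact_force: [1.1, 0.2, 0.2]
width: 0.258
time_s: 16.35
tcp_pos: [530.5, -21.2, 83.9]
ee_rot: [2.353, -0.077, -0.032]
contact_force: [0.7, -0.7, -3.2]
width: 0.255
```

```bash
python3 -m jog '{"offset":[[0.8,12,12],[2,30,30],[3,48,48],[4,64,64],[4.6,71,80]],"rotation":[[0,0,0],[0,0,0],[0,0,0],[0,0,0],[0,0,0]],"jaw":[15,15,15,15,15]}'
python3 -m jog '{"offset":[[0,10,20],[0,25,40],[0,40,60],[0,55,65],[0,70,65]],"rotation":[[8,-0.5,0],[17,-1.1,0],[26,-1.7,0],[35,-2.3,0],[44.9,-2.9,0]],"jaw":[15,15,15,15,15]}'
python3 -m jog '{"offset":[[-5,38,0],[-10,76,0],[-16,114,0],[-22,152,0],[-27,190,0]],"rotation":[[0,0,8],[0,0,17],[0,0,26],[0,0,36],[0,0,45.5]],"jaw":[15,15,15,15,15]}'
python3 -m jog '{"offset":[[0,0,-20],[0,0,-50],[0,0,-60],[0,0,-60]],"rotation":[[0,0,0],[0,0,0],[0,0,0],[0,0,0]],"jaw":[15,15,15,15]}'
cat > m.py <<'E'
from h import *
import sys
from scipy.spatial.transform import Rotation as Ro
st=robot.sense();R=Ro.from_rotvec(st['ee_rot']).as_matrix();p=st['tcp_pos'];print(p.round(1),R[:,0].round(3),R[:,2].round(3),st['width'],st['contact_force'].round(1))
u=np.array([.6665,-.7455,0]);w=np.array([.7455,.6665,0])
for n,stop in(('scene',[570.2,238.8,52]),('top',[575,239.9,52]),('wrist',[572,239.2,52])):
    f=grab(n);C=cloud(f);h=cv2.cvtColor(f['pixels'],cv2.COLOR_RGB2HSV)
    o=C-np.array(stop)
    m=(h[...,0]>105)&(h[...,0]<130)&(h[...,1]>130)&(abs(o@w)<70)&(abs(o@u+80)<140)&(C[...,2]>25)
    q=np.stack([o@u,o@w,o[...,2]],-1)[m]
    print(n,len(q),'u',np.percentile(q[:,0],[0,1,99,100]).round(1))
    for a in range(int(q[:,0].min())//30*30,40,30):
        k=(q[:,0]>=a)&(q[:,0]<a+30)
        if k.sum()>8:print('  ',a,k.sum(),'w',np.percentile(q[k,1],[2,98]).round(1),'ztop',np.percentile(q[k,2],95).round(1))
E
python3 m.py
```

```text
time_s: 16.98
tcp_pos: [535.5, 51.2, 164.9]
ee_rot: [2.354, -0.075, -0.031]
contact_force: [0.4, 0.2, -3.8]
width: 0.257
time_s: 17.6
tcp_pos: [535.9, 120.4, 230.8]
ee_rot: [-3.137, 0.101, -0.005]
contact_force: [-0.1, -0.2, -4.2]
width: 0.259
time_s: 18.23
tcp_pos: [508.1, 310.2, 229.4]
ee_rot: [2.93, 1.127, 0.001]
contact_force: [0.3, -0.1, -2.8]
width: 0.254
time_s: 18.73
tcp_pos: [508.4, 308.9, 168.7]
ee_rot: [2.934, 1.118, -0.001]
contact_force: [0.1, -0.1, -2.8]
width: 0.256
[508.4 308.9 168.7] [ 0.747  0.665 -0.001] [ 0.    -0.002 -1.   ] 0.2564768473402453 [ 0.1 -0.1 -2.8]
scene 470 u [-168.9 -168.3  -73.6  -71.1]
   -180 119 w [-10.7   9.5] ztop 173.9
   -150 153 w [-10.9   9.5] ztop 173.9
   -120 165 w [-11.1   9.2] ztop 255.1
   -90 33 w [-11.    9.1] ztop 173.3
top 142 u [-41.7 -40.9 -11.5 -11.1]
   -60 48 w [-15.9   9.9] ztop 181.1
   -30 94 w [-17.5   9.6] ztop 181.4
wrist 11529 u [-176.2 -169.3  -26.7  -13.7]
   -180 2283 w [-11.8  10.1] ztop 175.1
   -150 3134 w [-11.8  10.3] ztop 175.0
   -120 2778 w [-12.1  11. ] ztop 175.2
   -90 2178 w [-12.   10.9] ztop 174.9
   -60 932 w [-16.1  15.3] ztop 180.4
   -30 224 w [-17.3  16.5] ztop 178.0
```

```bash
python3 -m jog '{"offset":[[0.5,0.5,-25],[0.5,0.5,-65],[0.5,0.5,-105],[0.5,0.5,-135],[0.5,0.5,-148]],"rotation":[[0,0,0],[0,0,0],[0,0,0],[0,0,0],[0,0,0]],"jaw":[15,15,15,15,15]}'
python3 -m jog '{"offset":[[0,0,-3],[0,0,-6],[0,0,-9],[0,0,-11],[0,0,-11]],"rotation":[[0,0,0],[0,0,0],[0,0,0],[0,0,0],[0,0,0]],"jaw":[15,15,15,15,15]}'
python3 m.py
```

```text
time_s: 19.5
tcp_pos: [508.9, 310.0, 20.3]
ee_rot: [2.934, 1.119, -0.0]
contact_force: [0.7, -0.4, -1.8]
width: 0.259
time_s: 20.12
tcp_pos: [509.0, 310.2, 10.0]
ee_rot: [2.934, 1.119, 0.001]
contact_force: [-0.5, -0.1, -3.4]
width: 0.257
[509.  310.2  10. ] [0.746 0.666 0.   ] [ 0.001 -0.001 -1.   ] 0.257425961358837 [-0.5 -0.1 -3.4]
scene 332 u [-169.4 -169.3  -85.2  -84.2]
   -180 92 w [-10.5  10.5] ztop 15.5
   -150 133 w [-10.6  10.6] ztop 15.6
   -120 96 w [-9.7 10.7] ztop 16.2
   -90 11 w [-8.1  9.8] ztop 15.9Traceback (most recent call last):
  File "m.py", line 11, in <module>
    print(n,len(q),'u',np.percentile(q[:,0],[0,1,99,100]).round(1))
                       ~~~~~~~~~~~~~^^^^^^^^^^^^^^^^^^^^^
    return _quantile_unchecked(
        a, q, axis, out, overwrite_input, method, keepdims, weights)
    return _ureduce(a,
                    func=_quantile_ureduce_func,
    ...<5 lines>...
                    overwrite_input=overwrite_input,
                    method=method)
    r = func(a, **kwargs)
    result = _quantile(arr,
                       quantiles=q,
    ...<2 lines>...
                       out=out,
                       weights=wgt)
    slices_having_nans = np.isnan(arr[-1, ...])
                                  ~~~^^^^^^^^^
IndexError: index -1 is out of bounds for axis 0 with size 0
```

```bash
python3 -m jog '{"offset":[[0,0,-1],[0,0,-2],[0,0,-2.5],[0,0,-2.5]],"rotation":[[0,0,0],[0,0,0],[0,0,0],[0,0,0]],"jaw":[15,15,15,15]}'
python3 -m jog '{"offset":[[1.3,-1.5,0],[2.7,-3,0],[4,-4.5,0],[4.7,-5.2,0],[4.7,-5.2,0]],"rotation":[[0,0,0],[0,0,0],[0,0,0],[0,0,0],[0,0,0]],"jaw":[15,15,15,15,15]}'
python3 -m jog '{"offset":[[0.7,-0.75,0],[1.3,-1.5,0],[1.3,-1.5,0]],"rotation":[[0,0,0],[0,0,0],[0,0,0]],"jaw":[15,15,15]}'
```

```text
time_s: 20.72
tcp_pos: [509.3, 310.6, 8.0]
ee_rot: [2.934, 1.119, 0.003]
contact_force: [-0.1, 0.6, 5.5]
width: 0.258
time_s: 21.35
tcp_pos: [513.2, 306.3, 7.9]
ee_rot: [2.935, 1.121, 0.002]
contact_force: [-5.6, 4.4, 6.7]
width: 0.257
time_s: 21.72
tcp_pos: [514.4, 304.9, 7.9]
ee_rot: [2.935, 1.121, 0.002]
contact_force: [-5.1, 3.4, 6.1]
width: 0.257
```

```bash
python3 -m jog '{"offset":[[0.7,-0.75,0.3],[0.7,-0.75,0.3]],"rotation":[[0,0,0],[0,0,0]],"jaw":[15,15]}'
python3 -m jog '{"offset":[[0.7,-0.75,0],[0.7,-0.75,0]],"rotation":[[0,0,0],[0,0,0]],"jaw":[15,15]}'
python3 -m jog '{"offset":[[0.7,-0.75,0],[0.7,-0.75,0]],"rotation":[[0,0,0],[0,0,0]],"jaw":[15,15]}'
```

```text
time_s: 21.98
tcp_pos: [515.3, 303.9, 8.0]
ee_rot: [2.935, 1.121, 0.002]
contact_force: [-3.2, 5.6, 2.4]
width: 0.257
time_s: 22.22
tcp_pos: [515.3, 303.9, 8.0]
ee_rot: [-2.934, -1.121, -0.001]
contact_force: [-6.7, 8.7, 3.8]
width: 0.258
time_s: 22.48
tcp_pos: [515.3, 303.9, 8.0]
ee_rot: [-2.933, -1.122, -0.0]
contact_force: [-10.0, 9.6, 3.3]
width: 0.259
```

The tool has stopped and the force is rising, so the lens is on the end stop. Releasing and lifting clear.

```bash
python3 -m jog '{"offset":[[-0.6,0.7,0],[-0.6,0.7,0],[-0.6,0.7,0],[-0.6,0.7,0],[-0.6,0.7,0]],"rotation":[[0,0,0],[0,0,0],[0,0,0],[0,0,0],[0,0,0]],"jaw":[20,35,45,55,60]}'
python3 -m jog '{"offset":[[0,0,15],[0,0,50],[0,0,100],[0,0,150],[-40,-40,190]],"rotation":[[0,0,0],[0,0,0],[0,0,0],[0,0,0],[0,0,0]],"jaw":[60,60,60,60,60]}'
python3 -m jog '{"offset":[[-40,-40,10],[-60,-100,20],[-80,-140,20],[-80,-140,20]],"rotation":[[0,0,0],[0,0,0],[0,0,0],[0,0,0]],"jaw":[60,60,60,60]}'
python3 m.py
python3 - <<'E'
from h import *
s=load('scene');t=load('top')
cv2.imwrite('pics/k.png',np.hstack([cv2.resize(s['pixels'][230:370,170:310],(400,400)),cv2.resize(t['pixels'][150:260,115:225],(400,400))])[:,:,::-1])
E
```

```text
time_s: 23.1
tcp_pos: [516.5, 301.8, 7.7]
ee_rot: [2.934, 1.119, 0.001]
contact_force: [-0.4, -0.1, 0.8]
width: 0.626
time_s: 23.72
tcp_pos: [481.1, 267.9, 196.8]
ee_rot: [-2.934, -1.122, -0.005]
contact_force: [-0.9, -0.5, 1.7]
width: 0.64
time_s: 24.22
tcp_pos: [399.6, 123.1, 214.8]
ee_rot: [2.933, 1.112, 0.003]
contact_force: [0.9, 0.5, 0.1]
width: 0.637
[399.6 123.1 214.8] [ 0.748  0.663 -0.   ] [ 0.003 -0.004 -1.   ] 0.6371952312323629 [0.9 0.5 0.1]
scene 671 u [-160.4 -159.9   -6.5   -3.9]
   -180 53 w [-9.5 11.6] ztop 13.1
   -150 135 w [-8.9 12. ] ztop 13.6
   -120 121 w [-8.8 11.3] ztop 14.0
   -90 115 w [-9.1 11.7] ztop 13.9
   -60 138 w [-12.1  15.4] ztop 18.5
   -30 109 w [-12.5  16.1] ztop 18.5
top 448 u [-157.8 -155.6   -5.8   -4.4]
   -180 21 w [-9.7  7.7] ztop 14.7
   -150 73 w [-10.3  14.9] ztop 15.2
   -120 74 w [-11.    7.6] ztop 15.2
   -90 80 w [-11.6   8.7] ztop 14.8
   -60 102 w [-15.8  11.2] ztop 20.5
   -30 98 w [-16.7  10.2] ztop 20.0
wrist 4424 u [-160.3 -158.8   -3.2   -1. ]
   -180 309 w [-12.4   7.7] ztop 13.3
   -150 874 w [-12.5   8.9] ztop 13.3
   -120 788 w [-12.4   7.6] ztop 13.4
   -90 764 w [-12.4   8.3] ztop 13.2
   -60 846 w [-17.6  11.5] ztop 18.2
   -30 843 w [-18.   12.4] ztop 18.6
```

View pics/k.png

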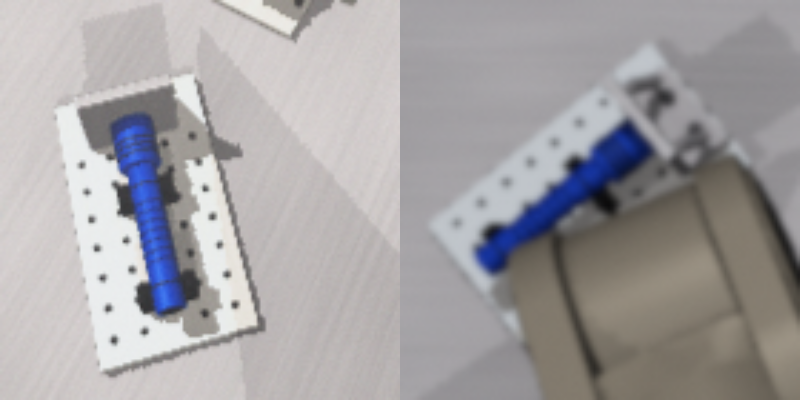

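The scene view shows the torch lying in both Vs with its lens against the stop face (130,120). The tail measures 160 mm from the stop and the top of the body 13–14 mm above the seated axis, and the arm is clear. Handing in.

```bash
python3 -c "
from bench import robot
print(robot.sense()['contact_force'],robot.sign_off())"
```

```text
the job is handed in; nothing more can be done
[0.07625397 1.07466398 0.19844131] None
```

The blue torch is in the marking cradle with its lens on the end stop, let go, and the job is handed in at about 24 s of the 69 s. No verdict was reported.

- **First grip:** it closed on air above the torch. Both the wrist and scene cameras put the real fingertips about 39 mm further back than stated, so I corrected for that and the second grip held.
- **Parking in the rest:** after release, the torch measured from about 1–2 mm to 160 mm up the slope from the foot stop, in the Vs. The top camera's sideways readings there scattered by up to about 3 mm.
- **Cradle:** I slid the torch along the Vs until the tool stopped and the force rose to about 14 N, which I took as contact with the stop. After release, the scene and wrist cameras put the tail about 160 mm from the stop, as it should be. Sideways error was about 1–3 mm and the height about 1 mm over nominal, within camera calibration.
- **Disagreements:** the scene and top cameras differed by about 4.5 mm in x, and I used a value between them. The top camera's final tail reading (156–158 mm) is short by 2–4 mm, with the arm hiding part of the torch.
- **Bystanders:** I did not re-measure the other torches, the calliper or the tape at the end. No move was aimed near them and I saw no unexpected force.

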